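Clamp the binding jig on the ski

TASK

Get the binding jig ready for drilling: with the fingertips push the white jig plate along the ski until its front end is up against the metal stop, then push the clamp's toggle handle over past centre so that it snaps shut and its rubber foot holds the plate down there. Only push things, never lift the plate, and leave the iron, tin, thermometer and screwdriver alone; finish clear of everything.

Things in the scene. Friction and masses are not known exactly. Their poses are not given: they have to be found in the camera images.
- ski: Black ski, 75 mm wide, about 1.25 m long, fixed level on two low steel vises; its top face is 50 mm above the bench. Origin on the bench surface under its middle; y runs along the ski towards the stop and the upturned tip, x across it (the clamp stands on its -x side), z up.
- stop_face (a point): Centre of the lower edge of the stop's face, on the ski's top face. The stop is an aluminium block fixed across the ski, 60 mm wide (ski x), 16 mm along the ski, 28 mm high; its face looks to ski -y, towards the jig. Axes as the ski's.
- jig: Loose white plastic binding jig plate, 90 mm (its x) by 160 mm (its y) by 8 mm thick, about 0.25 kg, sitting on the ski like a saddle: side lips 10 mm deep hang down beside the ski with 1.5 mm play each side, so it slides only along the ski. Origin at the centre of the plate's underside (on the ski's top face); y along the ski towards the stop, z up. Starts 40 to 115 mm short of the stop.
- jig_nose (a point): Middle of the front (+y) end of the jig plate, at its underside: this end must come against the stop face. Axes as the jig's.
- jig_bar (a point): Centre of the rear face of the raised push bar that stands across the rear (-y) end of the jig: bar 70 mm wide (x), 10 mm thick (y), 30 mm high, its top 38 mm above the ski's top face. This point is 15 mm below the bar's top and 160 mm behind the nose; push here towards +y. Axes as the jig's.
- clamp_lever (a joint): Angle (rad) of the over-centre toggle clamp's lever: 0 = open (handle leaning 12 degrees away from the ski, hold-down arm raised), 0.51 = centre (handle leaning 17 degrees towards the ski), 0.87 = shut with the foot resting on the jig plate (handle leaning 38 degrees over towards the ski, arm level). Spring-loaded: it takes about 8 N at the knob to start it from open, falling to nothing at the centre, past which it snaps shut by itself.
- clamp_knob (a point): Centre of the black ball knob (24 mm diameter) at the end of the clamp's steel handle (12 mm thick), 90 mm from the pivot; when open it is 166 mm above the bench and 19 mm beyond the pivot (away from the ski), at the centre 164 mm high and 26 mm past the pivot towards the ski, when shut 149 mm high and 55 mm past the pivot. To shut the clamp it is pushed in the ski's +x direction.
- clamp_pivot (a point): Hinge axis of the clamp lever, 78 mm above the bench, 85 mm from the ski's middle line on its -x side; the hinge runs along the ski's y. The steel clamp base below and around it reaches up to 92 mm above the bench, within 30 mm of this point in x and 35 mm in y. The hold-down arm is 65 mm long; raised, it points up and over the edge of the ski, its end about 135 mm above the bench and about 40 mm from the ski's middle line. Axes as the ski's.
- clamp_pad: Black rubber foot (18 mm diameter, 16 mm long) under the end of the clamp's arm, on which it swivels a few degrees; origin at the arm's end, 20 mm above the foot's underside. When the clamp is shut it presses on the jig plate's top with about 8 N, 80 mm from the stop.
- iron: Small black waxing iron with a bow handle, 70 by 120 mm, 85 mm high, loose on the bench; origin at the centre of its underside. Leave alone.
- wax_tin: Round aluminium wax tin, 72 mm diameter, 26 mm high, loose on the bench; origin at the centre of its underside. Leave alone.
- thermometer: Flat orange snow thermometer, 26 by 150 by 8 mm, loose on the bench; origin at the centre of its underside. Leave alone.
- screwdriver: Steel screwdriver, about 200 mm long, lying loose on the bench; origin at its underside, near the middle. Leave alone.
Not all that is in view belongs to the job. There is more than one size of the jig; the one meant has the size given above.

How it is judged:
By the outcome, as a careful person would: the job done as asked, in the order asked, and still so for the second after the job is handed in, with the robot touching nothing.
It also fails if it takes over 48 s, if anything falls off the work surface, if the arm or the gripper's body presses on something with over 40 N, if the wrist force passes 120 N, or if a joint passes its speed limit or range.

ROBOT

A 7-joint arm with a two-finger parallel gripper is mounted at the origin on the work surface. World frame = base frame: x ahead of the robot, y to its left, z up, the work surface at z = 0. Lengths are in m, angles in rad, forces in N, time in s.
With the tool pointing down it reaches from about 0.425 to 0.925 m from the base axis. Payload 6.8 kg.
Tool frame: the origin (TCP) lies on the centre line of the jaws, within the pads' length; the fingertips stand 25 mm ahead of it and the grasp point (between the pads) lies 6 mm ahead of it; z points along the fingers, y is the line along which they close (so a half turn about z gives the same grasp; the last joint's range is limited). The gripper opens to 85 mm and grips with 20 to 120 N. Pads are 22 mm wide; open, the fingers measure 114 mm over their backs; the gripper's body (76 mm by 85 mm) begins 54 mm behind the grasp point. The pads swing forward as they close: fully open they stand 13 mm farther back than shut.
Start: joints at [1.148, 0.477, 0.022, 1.555, -0.011, 1.109, -0.083], TCP at [0.209, -0.642, 0.256] pointing down, gripper open.
Joint ranges: [-2.96, 2.96], [-0.34, 2.1], [-1.41, 1.46], [0.24, 2.44], [-1.37, 4.51], [0.17, 1.92], [-2.96, 2.96]. Speed limits (rad/s): [2.39, 2.39, 3.14, 3.14, 3.14, 3.14, 3.14].

INTERFACE

Orientations are given as a rotation vector (axis times angle).
In Python, from bench import telemetry, grab_frame, job gives the robot as it stands.
- The arm moves only by the tool apply_moves, never from a script. Its argument "rows" is a list of rows, each a list of 2 entries, a list of its own where there are three numbers: the shift along the tool's x, y, z each as a share of 250 mm, from -1 to 1, then the turn, a rotation vector about the tool's x, y, z each as a share of pi rad, from -1 to 1. A call has 1 to 10 rows; each row is the pose to reach, as a shift and turn from the pose commanded when the call began, along the tool's axes at that moment, turning the shorter way round; what a row does not reach only later rows make up. A row lasts 1/8 s, in which the tool goes at most 62.5 mm and 10.7 degrees, less where a joint would pass 70% of its speed; a pose out of reach is approached as far as the arm can. A call with a number of a shift or a turn outside -1 to 1 is refused whole. A call with a gripper value outside its range is refused whole. "jaw" is the gripper's target within -1 to 1 (fully open at 1, half-way at 0, shut at -1), set as the call begins (left out, the last holds). The fingers move at their own pace and stop on an object; "newtons" is the grip in N (left out, the last holds). Time passes only in rows, so rows that repeat a pose let the fingers close. It gives the time, the measured TCP pose, the force, the opening and the grip force at its end, in the units of the state.
- telemetry.get_obs(): the state, without advancing time (a new reading comes with each control period).
- grab_frame(name): name is "scene" or "side" or "wrist"; returns a dict with "frame" (384x512x3 uint8, red, green, blue), "vertical_fov" (degrees; the focal length in pixels is half the picture's height over the tangent of half this angle, whatever the lens; pixels are square), "cx", "cy" (the principal point, pixels), "origin" and "attitude" of the camera in the world. Camera axes: x right, y up, looking along -z (the intrinsics and any distortion apply to the point x, -y, -z); pixel columns grow to the right and rows downward; lengths in m; the calibration is good to about 2 mm. A picture is of the moment at which its call begins. There is no depth.
- job.hand_in(): hands the job in; it is judged then, once.
The state is a dict: "clock": time; "joints": joint angles; "qvel": joint speeds; "tau": joint torques, N m; "tcp_pos": TCP position; "orientation": TCP orientation; "contact_force": force on the tool from outside, world axes, zero at the start; "moment": the same for the moment, N m; "grip_width": finger opening in m; "gripper_force": force on a finger pad.
Only numpy, scipy, OpenCV 4.12 (cv2) and the standard library are available. Lean on these libraries where they do the work, as an engineer would, in place of code of your own. Each camera call takes 0.05 s, during which the arm holds its last target. There are 200 camera calls.

## Working session

There is one attempt and no reset: what is moved stays moved. The work goes in short steps, Python scripts to look and compute and a tool call to move; the robot and the scene stay as the last step left them, time stands still between calls to the robot, and variables do not carry over. Pictures are saved under pics/ and viewed, at most 10 in all, crops included, and the job is handed in when it is done.

Besides the shell and the picture viewer there is one more tool, called after "Call:" as a command line: name --argument value ..., lists and objects as JSON in quotes. apply_moves: Moves the arm, as the interface text tells. Its arguments: {"type":"object","properties":{"rows":{"type":"array"},"jaw":{"type":"number"},"newtons":{"type":"number"}},"required":["rows"]}

```bash
mkdir -p pics; python3 - <<'E'
from bench import telemetry, grab_frame
import cv2,pickle
o=telemetry.get_obs();print(o)
for n in("scene","side","wrist"):
    f=grab_frame(n);cv2.imwrite(f"pics/{n}0.png",f["frame"][:,:,::-1]);pickle.dump(f,open(f"{n}0.pkl","wb"))
    print(n,[ (k,v) for k,v in f.items() if k!="frame"])
E
ls
```

```text
{'clock': 0.0, 'joints': array([ 1.14790148,  0.47780531,  0.02232066,  1.5564658 , -0.01153964,
        1.10927335, -0.08313024]), 'qvel': array([-8.94192719e-04, -2.67597153e-03,  1.56330638e-03,  3.59069449e-05,
       -9.51872422e-06,  8.94340669e-04, -1.67109829e-03]), 'tau': array([-4.97675937e-04, -5.96438026e+01,  1.60768960e+00, -2.81189364e+01,
        1.24645833e-02,  9.53784096e-03,  1.07227901e-06]), 'tcp_pos': array([ 0.20883484, -0.64130587,  0.25531573]), 'orientation': array([-3.10099694e+00, -4.92144766e-01,  5.90842836e-04]), 'contact_force': array([-0.40464179, -0.36500737, -0.19687919]), 'moment': array([ 0.03409577,  0.00639426, -0.01144483]), 'gripper_force': 0.0, 'grip_width': 0.08546622984737531}
scene [('vertical_fov', 54.17903240109873), ('cx', 256.3797240912619), ('cy', 193.19232035470677), ('origin', array([ 0.9066359 , -0.27167932,  0.87092473])), ('attitude', array([0.56607477, 0.25038269, 0.75997886]))]
side [('vertical_fov', 42.03530765449403), ('cx', 261.72868241709546), ('cy', 187.39070207128182), ('origin', array([0.08444781, 0.6309381 , 0.8463259 ])), ('attitude', array([ 0.33484263, -0.96111998, -2.2833103 ]))]
wrist [('vertical_fov', 62.399528651059455), ('cx', 256.0763435403528), ('cy', 189.3520703096535), ('origin', array([ 0.27116285, -0.62166904,  0.37289329])), ('attitude', array([-0.2252631 ,  0.16567631, -1.24841525]))]
pics
scene0.pkl
side0.pkl
wrist0.pkl
```

View pics/scene0.png

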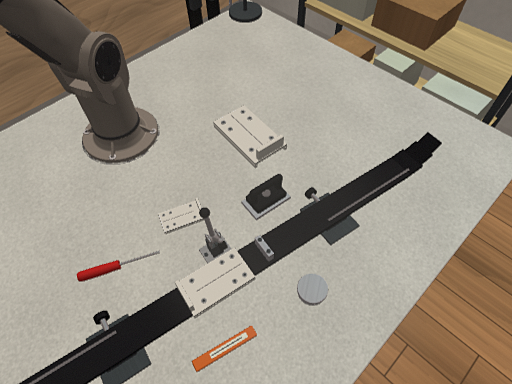

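View pics/side0.png

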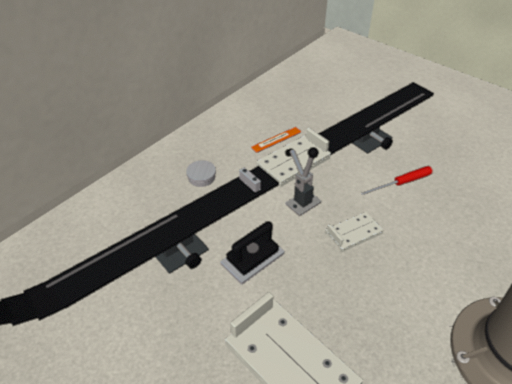

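The scene view shows three white jigs: one on the ski (215,283), a larger one on the bench (250,135) and a smaller one (181,216). The one on the ski, beside the clamp (knob 204,213) and short of the stop (263,247), fits the description. I'll confirm this in an enlarged crop.

```bash
cat > h.py <<'E'
import numpy as np
from scipy.spatial.transform import Rotation as R
def ray(f,uv):
    F=f["frame"].shape[0]/2/np.tan(np.radians(f["vertical_fov"])/2)
    d=np.array([(uv[0]-f["cx"])/F,-(uv[1]-f["cy"])/F,-1.])
    return np.array(f["origin"]),R.from_rotvec(f["attitude"]).apply(d)
def plane(f,uv,z):
    o,d=ray(f,uv);return o+d*(z-o[2])/d[2]
def proj(f,p):
    F=f["frame"].shape[0]/2/np.tan(np.radians(f["vertical_fov"])/2)
    c=R.from_rotvec(f["attitude"]).inv().apply(np.asarray(p)-f["origin"])
    return np.array([f["cx"]+F*c[0]/-c[2],f["cy"]-F*c[1]/-c[2]])
def tri(f,a,g,b):
    o,d=ray(f,a);p,e=ray(g,b)
    t=np.linalg.lstsq(np.c_[d,-e],p-o,rcond=None)[0]
    return (o+d*t[0]+p+e*t[1])/2,np.linalg.norm(o+d*t[0]-p-e*t[1])
E
python3 - <<'E'
import cv2
a=cv2.imread("pics/scene0.png")[195:325,160:300];b=cv2.imread("pics/side0.png")[115:220,225:345]
a=cv2.resize(a,None,fx=4.2,fy=4.2,interpolation=cv2.INTER_CUBIC);b=cv2.resize(b,None,fx=5,fy=5,interpolation=cv2.INTER_CUBIC)
cv2.imwrite("pics/a1.png",a);cv2.imwrite("pics/b1.png",b)
E
```

```text
(no output)
```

View pics/a1.png

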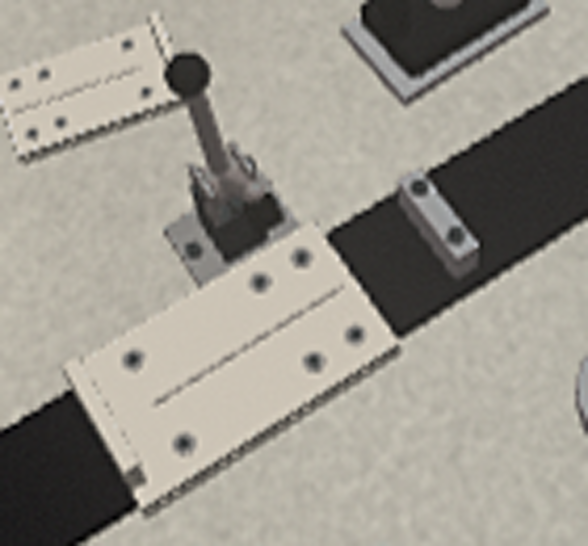

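View pics/b1.png

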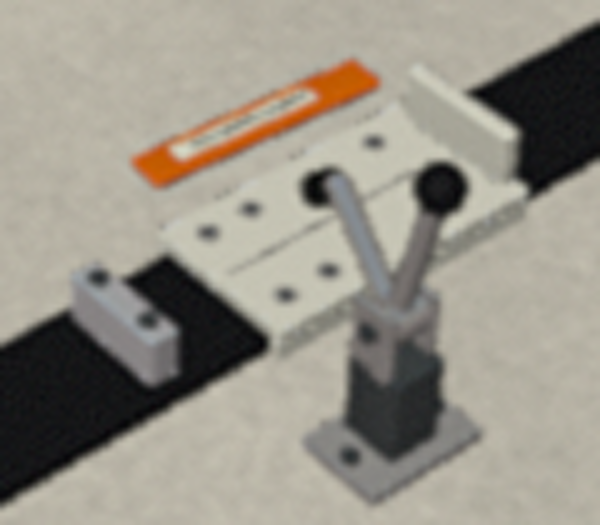

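The crops show the jig's front corners at crop px (317,222) and (400,348), the stop at (400,185)–(475,270), the open knob at (187,74) in the scene view, and the knob at (440,187) with the foot at (322,187) in the side view. Next I compute positions.

```bash
python3 - <<'E'
from h import *;import pickle
s=pickle.load(open("scene0.pkl","rb"));d=pickle.load(open("side0.pkl","rb"))
S=lambda x,y:(160+(x+.5)/4.2-.5,195+(y+.5)/4.2-.5);D=lambda x,y:(225+(x+.5)/5-.5,115+(y+.5)/5-.5)
np.set_printoptions(precision=4,suppress=True)
P={}
for n,p,z in [("skiU1",(330,232),.05),("skiU2",(588,80),.05),("skiL1",(400,338),.05),("skiL2",(588,230),.05),("skiUr",(0,433),.05),("jf-",(317,222),.058),("jf+",(400,346),.058),("stopTf-",(400,185),.078),("stopTf+",(454,256),.078),("stopBack",(478,245),.078),("jr+",(148,508),.058)]:
    P[n]=plane(s,S(*p),z);print(n,P[n][:2])
for n,p,z in [("jf-",(272,342),.058),("jf+",(165,238),.058),("barTop-",(520,135),.088),("barTop+",(412,68),.088),("stopTback-",(155,345),.078),("stopTf-",(178,328),.078),("stopTf+",(97,262),.078)]:
    print("side",n,plane(d,D(*p),z)[:2])
k=tri(s,S(187,74),d,D(440,187));print("knob",k)
print("jigwidth",np.linalg.norm(P["jf-"]-P["jf+"]),"len",np.linalg.norm(P["jf+"]-P["jr+"]))
for a,b in(("skiU1","skiU2"),("skiL1","skiL2"),("skiUr","skiU2")):
    v=P[b]-P[a];print("ang",np.arctan2(v[1],v[0]))
E
```

```text
skiU1 [ 0.5836 -0.0284]
skiU2 [0.6209 0.152 ]
skiL1 [ 0.6577 -0.0452]
skiL2 [0.6875 0.0766]
skiUr [ 0.5447 -0.2331]
jf- [ 0.5769 -0.0317]
jf+ [ 0.6634 -0.0507]
stopTf- [0.6014 0.0111]
stopTf+ [0.6534 0.0013]
stopBack [0.6582 0.0153]
jr+ [ 0.634  -0.2033]
side jf- [ 0.5699 -0.026 ]
side jf+ [ 0.6526 -0.0488]
side barTop- [ 0.5493 -0.1895]
side barTop+ [ 0.6193 -0.198 ]
side stopTback- [0.5958 0.0256]
side stopTf- [0.595  0.0107]
side stopTf+ [0.6512 0.0012]
knob (array([ 0.5083, -0.0539,  0.1661]), np.float64(0.0022252473230266814))
jigwidth 0.08848646465554345 len 0.15539818394230598
ang 1.3669216062171092
ang 1.3303223931241774
ang 1.3752958908096609
```

Measured: the jig nose is at about (0.617,-0.040) and the stop face at about (0.6255,0.006), so the gap is about 47 mm. The ski's y axis is at yaw about 1.365. The knob is at (0.508,-0.054,0.166), and the jig measures about 90×160, so it is the right one. I move now: turn to align with the ski, with the jaws shut.

Call:
apply_moves --rows '[[[0.93,-0.5,0],[0,0,0.165]],[[0.93,-0.5,0],[0,0,0.165]],[[0.93,-0.5,0],[0,0,0.165]],[[0.93,-0.5,0],[0,0,0.165]],[[0.93,-0.5,0],[0,0,0.165]],[[0.93,-0.5,0],[0,0,0.165]],[[0.93,-0.5,0],[0,0,0.165]]]' --jaw -1 --newtons 60

```text
clock: 1.02
tcp_pos: [0.3896, -0.4527, 0.2562]
orientation: [3.124, -0.324, -0.001]
contact_force: [-0.8, 0.1, -0.3]
grip_width: -0.0001
gripper_force: 0.0
```

```bash
cat > go.py <<'E'
import sys;from h import *;from bench import telemetry
o=telemetry.get_obs();M=R.from_rotvec(o["orientation"])
np.set_printoptions(precision=4,suppress=True)
t=np.array(eval(sys.argv[1]))
print(o["clock"],o["tcp_pos"],M.as_matrix().tolist(),o["contact_force"],o["grip_width"]);print("share",M.inv().apply(t-o["tcp_pos"])/.25)
E
python3 go.py "[.573,-.256,.15]"
```

```text
1.025 [ 0.3896 -0.4527  0.2562] [[0.9787372789885191, -0.20511564364518467, -0.0009546989953288674], [-0.20511634473255577, -0.9787373439270455, -0.0007047880448386979], [-0.0007898365054874734, 0.000885626701510766, -0.9999992959115724]] [-0.8071  0.1007 -0.2842] -0.00010263733384801243
share [ 0.5571 -0.921   0.4236]
```

Call:
apply_moves --rows '[[[0.56,-0.92,0.42],[0,0,0]],[[0.56,-0.92,0.42],[0,0,0]],[[0.56,-0.92,0.42],[0,0,0]],[[0.56,-0.92,0.42],[0,0,0]],[[0.56,-0.92,0.42],[0,0,0]],[[0.56,-0.92,0.42],[0,0,0]],[[0.56,-0.92,0.42],[0,0,0]]]'

```text
clock: 1.9
tcp_pos: [0.5739, -0.2567, 0.1513]
orientation: [3.123, -0.324, -0.001]
contact_force: [-1.3, -0.5, 0.9]
grip_width: 0.0
gripper_force: 0.0
```

```bash
python3 - <<'E'
from bench import *;import cv2
a=grab_frame("side")["frame"][:,:,::-1];b=grab_frame("wrist")["frame"][:,:,::-1]
c=cv2.hconcat([cv2.resize(a[60:252,200:400],None,fx=2,fy=2),cv2.resize(b,None,fx=.75,fy=1)]);cv2.imwrite("pics/c1.png",c)
E
python3 go.py "[.573,-.256,.086]"
```

```text
2.0 [ 0.5738 -0.257   0.1518] [[0.9785288643898646, -0.2061098095146759, 8.931800748516501e-05], [-0.2061094516061278, -0.9785278105572843, -0.0014892698175101291], [0.00039435327271076636, 0.001438884217756968, -0.999998887048233]] [-0.5546 -0.588  -0.4758] 0.0001243472674690092
share [-0.0041 -0.0036  0.2631]
```

View pics/c1.png

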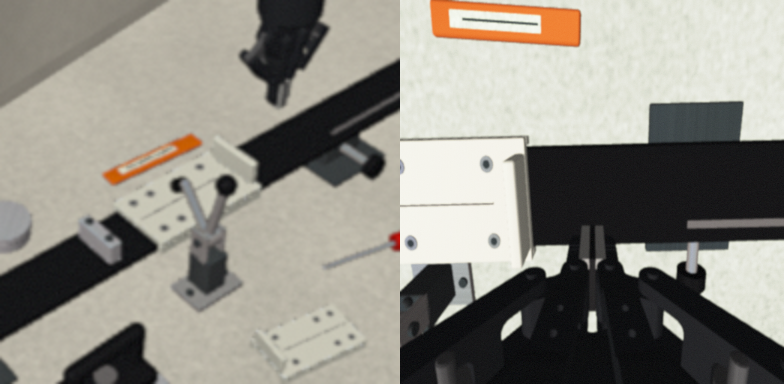

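Side view: the shut fingers are behind the bar, over the ski, in line with the jig. Next I lower them and approach.

Call:
apply_moves --rows '[[[0,0,0.13],[0,0,0]],[[0,0,0.26],[0,0,0]],[[0,0,0.26],[0,0,0]],[[0,-0.05,0.26],[0,0,0]],[[0,-0.1,0.26],[0,0,0]],[[0,-0.14,0.26],[0,0,0]],[[0,-0.17,0.26],[0,0,0]],[[0,-0.2,0.26],[0,0,0]],[[0,-0.22,0.26],[0,0,0]],[[0,-0.24,0.26],[0,0,0]]]'

```text
clock: 3.25
tcp_pos: [0.5871, -0.1955, 0.0863]
orientation: [3.125, -0.32, -0.0]
contact_force: [-1.0, -1.5, 1.5]
grip_width: 0.0
gripper_force: 1.0
```

Call:
apply_moves --rows '[[[0,-0.02,0],[0,0,0]],[[0,-0.04,0],[0,0,0]],[[0,-0.06,0],[0,0,0]],[[0,-0.08,0],[0,0,0]],[[0,-0.08,0],[0,0,0]]]'

```text
clock: 3.88
tcp_pos: [0.5913, -0.1746, 0.0862]
orientation: [-3.125, 0.318, 0.0]
contact_force: [0.5, -0.4, 0.5]
grip_width: 0.0001
gripper_force: 0.0
```

Call:
apply_moves --rows '[[[0,-0.01,0],[0,0,0]],[[0,-0.02,0],[0,0,0]],[[0,-0.02,0],[0,0,0]]]'

```text
clock: 4.25
tcp_pos: [0.5922, -0.1703, 0.0862]
orientation: [-3.125, 0.319, 0.0]
contact_force: [-0.6, -0.8, 0.2]
grip_width: -0.0
gripper_force: 0.0
```

```bash
python3 - <<'E'
from bench import *;import cv2,pickle
f=grab_frame("scene");pickle.dump(f,open("scene1.pkl","wb"));a=f["frame"][:,:,::-1];b=grab_frame("side")["frame"][:,:,::-1]
c=cv2.hconcat([cv2.resize(a[200:320,170:300],None,fx=3,fy=3,interpolation=2),cv2.resize(b[115:235,225:355],None,fx=3,fy=3,interpolation=2)]);cv2.imwrite("pics/d1.png",c)
E
python3 go.py "[.573,-.256,.086]"
```

```text
4.35 [ 0.5922 -0.1705  0.0862] [[0.9793959832134298, -0.20194926933254287, -2.6104621203040823e-05], [-0.20194924726081426, -0.9793959225092863, 0.00035847311587330547], [-9.796014339088165e-05, -0.000345815321174335, -0.9999999354077849]] [ 0.5581 -0.6314  0.0562] 0.0001301343815771752
share [-0.0062  0.3506  0.0009]
```

View pics/d1.png

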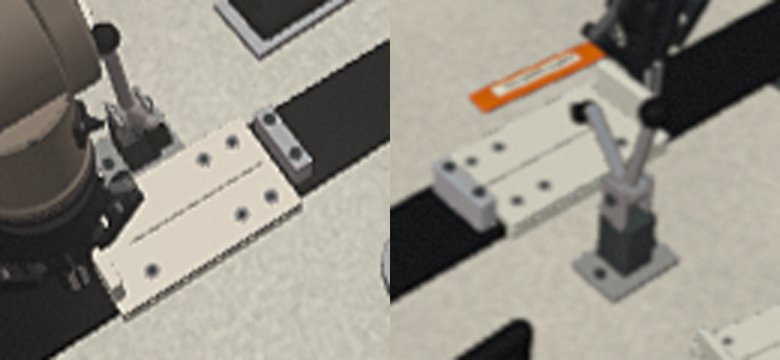

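The jig's front edge, (250,122)–(300,205) in the crop, is nearly at the stop. A few mm are left, so I continue gently until the force rises.

Call:
apply_moves --rows '[[[0,-0.01,0],[0,0,0]],[[0,-0.02,0],[0,0,0]],[[0,-0.02,0],[0,0,0]]]'

```text
clock: 4.72
tcp_pos: [0.5932, -0.1663, 0.0863]
orientation: [3.125, -0.32, 0.0]
contact_force: [0.3, -1.9, 0.4]
grip_width: -0.0001
gripper_force: 1.0
```

Call:
apply_moves --rows '[[[0,-0.01,0],[0,0,0]],[[0,-0.02,0],[0,0,0]],[[0,-0.02,0],[0,0,0]]]'

```text
clock: 5.1
tcp_pos: [0.594, -0.1659, 0.0869]
orientation: [3.12, -0.324, 0.002]
contact_force: [-0.7, -11.4, 0.8]
grip_width: 0.0002
gripper_force: 5.7
```

The force rose to 11 N, so the jig is seated at the stop. I back off and raise the fingers.

Call:
apply_moves --rows '[[[0,0.06,0],[0,0,0]],[[0,0.15,0],[0,0,0]],[[0,0.15,-0.2],[0,0,0]],[[0,0.15,-0.4],[0,0,0]],[[0,0.15,-0.6],[0,0,0]],[[0,0.15,-0.75],[0,0,0]],[[0,0.15,-0.75],[0,0,0]],[[0,0.15,-0.75],[0,0,0]]]'

```text
clock: 6.1
tcp_pos: [0.5859, -0.1981, 0.2731]
orientation: [-3.125, 0.32, 0.002]
contact_force: [0.1, 0.9, -0.5]
grip_width: -0.0003
gripper_force: 0.0
```

```bash
python3 go.py "[.474,-.047,.27]"; python3 - <<'E'
from bench import *;import cv2
a=grab_frame("scene")["frame"][:,:,::-1];b=grab_frame("side")["frame"][:,:,::-1]
c=cv2.hconcat([cv2.resize(a[200:320,170:300],None,fx=3,fy=3,interpolation=2),cv2.resize(b[115:235,225:355],None,fx=3,fy=3,interpolation=2)]);cv2.imwrite("pics/e1.png",c)
E
```

```text
6.1 [ 0.5859 -0.1981  0.2731] [[0.9792588029836745, -0.2026104908865974, -0.0010889268443635578], [-0.20261006948930163, -0.9792593752867039, 0.00048544271996483085], [-0.0011646976091337791, -0.00025474651326463303, -0.9999992892915938]] [ 0.1473  0.9314 -0.4574] -0.00028707694413889986
share [-0.5609 -0.5012  0.013 ]
```

View pics/e1.png

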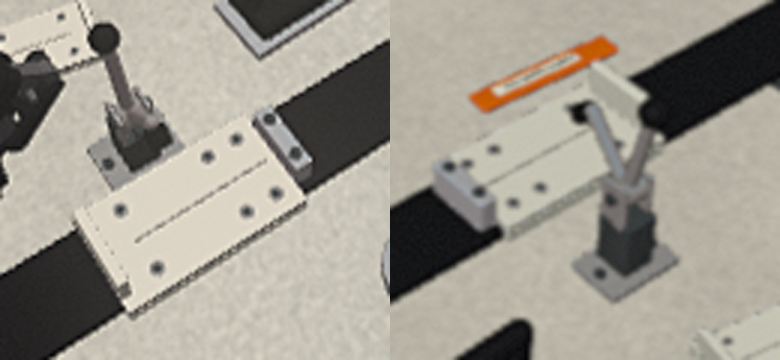

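The jig now touches the stop (front edge (255,118)–(305,205) in the crop) and nothing else moved. Next I go beside the knob, taking -x first and then +y so the fingers pass around it, and descend.

Call:
apply_moves --rows '[[[-0.25,0,0],[0,0,0]],[[-0.5,0,0],[0,0,0]],[[-0.58,-0.2,0],[0,0,0]],[[-0.58,-0.4,0],[0,0,0]],[[-0.58,-0.5,0.05],[0,0,0]],[[-0.58,-0.5,0.2],[0,0,0]],[[-0.58,-0.5,0.38],[0,0,0]],[[-0.58,-0.5,0.38],[0,0,0]],[[-0.58,-0.5,0.38],[0,0,0]]]'

```text
clock: 7.32
tcp_pos: [0.4703, -0.0461, 0.1796]
orientation: [-3.125, 0.32, -0.0]
contact_force: [1.0, 0.7, 1.1]
grip_width: 0.0001
gripper_force: 0.0
```

```bash
python3 go.py "[.508,-.054,.177]"; python3 - <<'E'
from bench import *;import cv2
a=grab_frame("scene")["frame"][:,:,::-1];b=grab_frame("side")["frame"][:,:,::-1]
c=cv2.hconcat([cv2.resize(a[180:300,150:280],None,fx=3,fy=3,interpolation=2),cv2.resize(b[90:210,250:380],None,fx=3,fy=3,interpolation=2)]);cv2.imwrite("pics/f1.png",c)
E
```

```text
7.325 [ 0.4703 -0.0461  0.1796] [[0.9793086113844436, -0.20237237645119574, 0.0002547896551943581], [-0.2023724067585351, -0.9793086332497829, 9.912214737765968e-05], [0.00022945812447080761, -0.0001486335682447196, -0.999999962628515]] [1.0153 0.7484 1.1415] 0.0001126421775756516
share [0.1539 0.0005 0.0102]
```

View pics/f1.png

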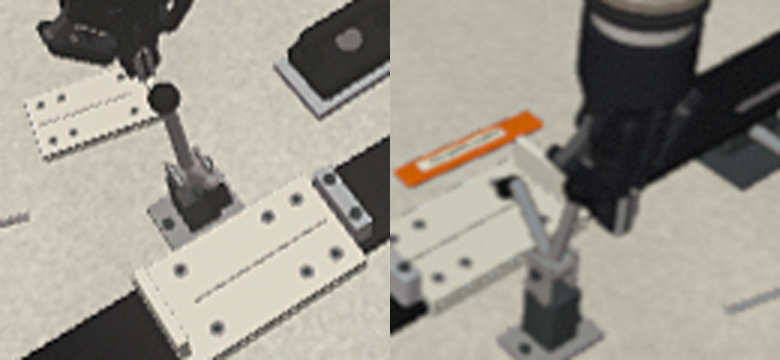

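The fingers stand just behind the knob (fingers (145,62), knob (163,97) in the crop). Next I push in +x.

Call:
apply_moves --rows '[[[0.03,0,0],[0,0,0]],[[0.06,0,0],[0,0,0]],[[0.08,0,0],[0,0,0]],[[0.1,0,0],[0,0,0]],[[0.12,0,0],[0,0,0]],[[0.14,0,0],[0,0,0]],[[0.16,0,0],[0,0,0]]]'

```text
clock: 8.3
tcp_pos: [0.5081, -0.0539, 0.1786]
orientation: [3.125, -0.319, -0.005]
contact_force: [-4.4, 1.6, 2.9]
grip_width: -0.0
gripper_force: 2.4
```

Call:
apply_moves --rows '[[[0.02,0,0],[0,0,0]],[[0.04,0,0],[0,0,0]],[[0.06,0,0],[0,0,0]],[[0.075,0,0],[0,0,0]],[[0.09,0,0],[0,0,0]],[[0.1,0,0],[0,0,0]],[[0.11,0,0],[0,0,0]],[[0.11,0,0],[0,0,0]]]'

```text
clock: 9.3
tcp_pos: [0.5362, -0.0597, 0.1789]
orientation: [3.125, -0.319, 0.001]
contact_force: [0.1, -0.2, 0.3]
grip_width: -0.0003
gripper_force: 0.0
```

```bash
python3 go.py "[.508,-.054,.177]"; python3 - <<'E'
from bench import *;import cv2
a=grab_frame("scene")["frame"][:,:,::-1];b=grab_frame("side")["frame"][:,:,::-1]
c=cv2.hconcat([cv2.resize(a[180:300,150:280],None,fx=3,fy=3,interpolation=2),cv2.resize(b[90:210,225:355],None,fx=3,fy=3,interpolation=2)]);cv2.imwrite("pics/g1.png",c)
E
```

```text
9.3 [ 0.5362 -0.0597  0.1789] [[0.9793366484550536, -0.20223653234875325, 0.00033760387320429036], [-0.20223651401387957, -0.9793367064829026, -8.794734615885068e-05], [0.00034841403159620245, 1.7854228793305762e-05, -0.9999999391444432]] [ 0.0589 -0.1727  0.2514] -0.0002614425784801021
share [-0.1152  0.0004  0.0075]
```

View pics/g1.png

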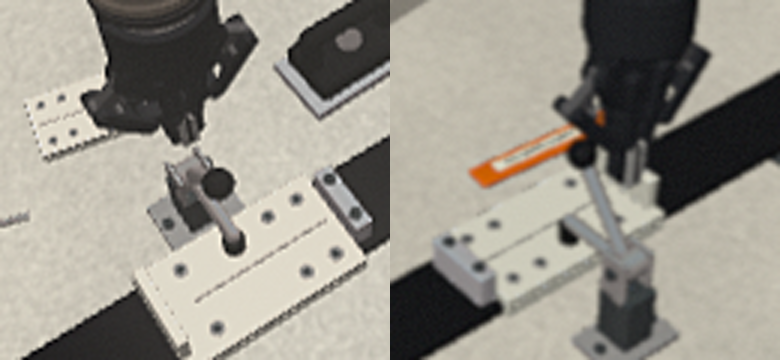

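The clamp has snapped shut: the foot is on the plate at (235,240) and the handle leans over to the knob at (218,183). I retreat.

Call:
apply_moves --rows '[[[-0.1,0,0],[0,0,0]],[[-0.2,0,0],[0,0,0]],[[-0.2,0,-0.2],[0,0,0]],[[-0.2,0,-0.4],[0,0,0]],[[-0.2,0.2,-0.5],[0,0,0]],[[-0.2,0.45,-0.5],[0,0,0]],[[-0.2,0.7,-0.5],[0,0,0]],[[-0.2,0.7,-0.5],[0,0,0]],[[-0.2,0.7,-0.5],[0,0,0]]]'

```text
clock: 10.52
tcp_pos: [0.4516, -0.2204, 0.3037]
orientation: [-3.125, 0.319, 0.0]
contact_force: [-0.1, 0.5, -0.2]
grip_width: -0.0
gripper_force: 0.0
```

```bash
python3 go.py "[.508,-.054,.177]"; python3 - <<'E'
from bench import *;import cv2
a=grab_frame("scene")["frame"][:,:,::-1];b=grab_frame("side")["frame"][:,:,::-1]
c=cv2.hconcat([cv2.resize(a[180:300,150:280],None,fx=3,fy=3,interpolation=2),cv2.resize(b[90:210,225:355],None,fx=3,fy=3,interpolation=2)]);cv2.imwrite("pics/h1.png",c)
E
```

```text
10.525 [ 0.4516 -0.2204  0.3037] [[0.9793300667254283, -0.2022686777633878, -4.902468031246299e-05], [-0.2022686189273381, -0.9793299183022708, 0.0005629523026099179], [-0.00016187895405796198, -0.0005413999616980483, -0.9999998403406303]] [-0.0555  0.5184 -0.2413] -2.7603840435459016e-05
share [ 0.0862 -0.6971  0.5072]
```

View pics/h1.png

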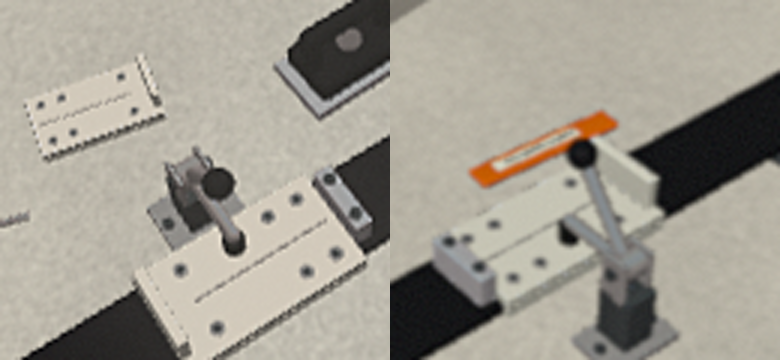

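The clamp is shut, the jig is still against the stop, and the arm is clear of everything. I hand in.

```bash
python3 -c "
from bench import job;print(job.hand_in())"
```

```text
the job is handed in; nothing more can be done
None
```

The job is handed in at about 10.5 s: the jig plate is up against the stop, the toggle clamp has snapped shut with its foot on the plate, and the arm is clear of everything.

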